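# Bleed the line, then key the irrigation valve open

## Robot

A 7-joint arm with a two-finger parallel gripper is mounted at the origin on the work surface. World frame = base frame: x ahead of the robot, y to its left, z up, the work surface at z = 0. Lengths are in m, angles in rad, forces in N, time in s.
With the tool pointing down it reaches from about 0.425 to 0.825 m from the base axis. Payload 3.6 kg.
Tool frame: the origin (TCP) lies midway between the tips of the shut fingers; the grasp point (between the pads) lies ctrl.grip_point_offset behind it (ctrl.grip_point_offset is the distance from the TCP to the grasp point, in m); z points along the fingers, y is the line along which they close (so a half turn about z gives the same grasp; the last joint's range is limited). The gripper opens to 85 mm and grips with 20 to 120 N. Pads are 22 mm wide; open, the fingers measure 114 mm over their backs; the gripper's body (76 mm by 85 mm) begins 54 mm behind the grasp point. The pads swing forward as they close: fully open they stand 13 mm farther back than shut.
Start: joints at [1.153, 0.615, -0.013, 1.423, 0.008, 1.103, -0.04], TCP at [0.248, -0.601, 0.231] pointing down, gripper open.
Joint ranges: [-3.12, 3.12], [-0.3, 2.06], [-1.34, 1.32], [0.26, 2.42], [-1.36, 4.5], [0.01, 1.98], [-2.84, 2.84]. Speed limits (rad/s): [2.79, 2.79, 3.14, 3.14, 3.14, 3.14, 3.14].

## Interface

Orientations are given as [roll, pitch, yaw] about the fixed x, y, z axes, in that order (R = Rz(yaw) Ry(pitch) Rx(roll)).
In Python, from workcell import ctrl gives the robot as it stands. The module is installed in compiled form; this text tells all that it offers.
- The arm moves only by the tool apply_moves, never from a script. Its argument "targets" is a list of rows, each a list of 2 entries, a list of its own where there are three numbers: the shift along the tool's x, y, z each as a share of 0.025 m, from -1 to 1, then the turn, a rotation vector about the tool's x, y, z each as a share of 5 degrees, from -1 to 1. In form: [[[dx, dy, dz], [ax, ay, az]], ...]. A call has exactly 10 rows; each row shifts and turns the commanded pose from where the row before left it, along the tool's axes as they then stand; what a row does not reach is not made up. A row lasts 1/10 s, in which the tool goes at most 50 mm and 8.59 degrees, less where a joint would pass 70% of its speed; a pose out of reach is approached as far as the arm can. A call with a number of a shift or a turn outside -1 to 1 is refused whole. A call with a gripper value outside its range is refused whole. "grip" is the closure, from 0 (fully open) to 1 (shut), set as the call begins (left out, the last holds). The fingers move at their own pace and stop on an object; "newtons" is the grip in N (left out, the last holds). Time passes only in rows, so rows that do not move let the fingers close, or fill a call up. It gives the time, the measured TCP pose, the force, the opening and the grip force at its end, in the units of the state.
- ctrl.observe(): the state, without advancing time (a new reading comes with each control period).
- ctrl.grab_frame(name): name is "scene" or "top" or "wrist"; returns a dict with "img" (480x640x3 uint8, red, green, blue), "mtx" (3x3 intrinsics, pixels), "position" and "attitude" of the camera in the world. Camera axes: x right, y down, z forward; pixel columns grow to the right and rows downward; lengths in m; the calibration is good to about 2 mm. A picture is of the moment at which its call begins. There is no depth.
- ctrl.sign_off(): hands the job in; it is judged then, once.
The state is a dict: "time": time; "joint_positions": joint angles; "dq": joint speeds; "joint_efforts": joint torques, N m; "tcp_pos": TCP position; "tcp_rot": TCP orientation; "contact_force": force on the tool from outside, world axes, zero at the start; "ft_torque": the same for the moment, N m; "opening": finger opening in m; "gripper_force": force on a finger pad.
Only numpy, scipy, OpenCV 4.12 (cv2) and the standard library are available. Lean on these libraries where they do the work, as an engineer would, in place of code of your own. Each camera call takes 0.05 s, during which the arm holds its last target. There are 200 camera calls.

## Task

Bleed the irrigation line: press the spring pedal of the bleed pump down to its stop and let it come all the way up again. Then lift the red-handled key out of its holder, turn it until its cross-shaped ribs mesh with the slots of the blue valve, and push it fully home so that its steel collar sits flush on the valve's rim; leave everything else on the bench where it stands. The spring in the valve pushes the key back out, so finish while still holding the key pressed home: do not let go.

Things in the scene. Friction and masses are not known exactly. Their poses are not given: they have to be found in the camera images.
- pedal_tread (a point): middle of the upper face of the pedal's black rubber tread (46 x 58 mm, yellow stripes) near its free end, 89 mm from the hinge; moves with the pedal: about 74 mm above the bench when up, 44 mm at the stop. Pressed straight down, e.g. with shut fingers: 3 N at first, 6 to 7 N at the stop; it springs up again by itself
- pedal (a joint): pedal angle: 0 rad up (rest), 0.35 rad fully down at its stop
- pedal_hinge (a point): bleed pump: grey base plate 150 x 90 x 10 mm fixed to the bench with a dark steel pedal 56 mm wide, 112 mm long, sloping up to its free end. This is the fixed middle of its hinge line, 35 mm above the bench; y axis along the hinge, x axis level, pointing away from the pedal's free end
- key_grip (a point): loose valve key, about 180 g, 94 mm tall, z up: centre of its red handle bar, 70 mm (x) x 22 mm (y) x 26 mm high, white line along the top. Below it a steel neck 18 mm across, then a steel collar 52 mm across, 6 mm thick, its underside 49 mm below this point, then the ribbed foot
- key_foot (a point): bottom end of the key's foot, on its axis, 81 mm below the handle's centre, 32 mm below the collar's underside. The foot is a cross of two steel ribs, each 36 mm across and 8 mm thick with rounded lower edges, along the key's x (as the handle) and y axes, the same every quarter turn
- holder_mouth (a point): grey round holder, 64 mm across, on a black plate 85 mm square, fixed to the bench: this is the centre of its upper rim, 50 mm above the bench. The key stands in its 40 mm wide round bore, collar resting on the rim, turned any way (its handle centre is then 99 mm above the bench)
- valve_mouth (a point): blue round valve, 70 mm across, on a black foot 110 mm across, fixed. Centre of its mouth at rim height, 80 mm above the bench. Brass insert with cross-shaped slots along this point's x and y axes, 10 mm wide, 42 mm end to end, 18 mm deep, marked by yellow ticks on the rim; the key fits in any quarter turn. Key home: collar on the rim, handle centre 49 mm above this point
- valve_disc (a joint): travel of the white spring disc inside the valve, 20 mm below the rim at rest: 0 at rest, 0.012 m with the key fully home (it could go to 0.016). It pushes up with 4 N at first and about 9 N at home; the key's weight alone does not press it, and it lifts the key if let go
- pvc_ring: bystander: white plastic pipe ring lying flat, 90 mm outside, 22 mm high; origin at the centre of its underside
- nutrient: bystander: white bottle with green cap, 64 mm across, 150 mm tall; origin at the centre of its underside
- jar: bystander: small amber jar with black cap, 48 mm across, 60 mm tall; origin at the centre of its underside
- cup: bystander: small white sample cup, 54 mm across at its rim, 55 mm tall; origin at the centre of its underside
- pot: bystander: terracotta pot with a small lettuce, 84 mm across, about 120 mm tall with its leaves; origin at the centre of its underside
- screwdriver: bystander: screwdriver lying on the table; origin on the table under its middle
Things that resemble listed ones, but are neither listed nor needed, are in the scene too. There is more than one size of the part that bears key_grip; the job needs the smallest.

How it is judged:
On the way, in this order (a step that is already met when the one before it is completed fails the run):
1. the pedal is pressed down to its stop (within 0.03 rad) (value of joint pedal above 0.32 rad), for 0.1 s.
2. the pedal has come up again (value of joint pedal below 0.05 rad), for 0.1 s.
3. the key is lifted clear of its holder (z of key_foot in the frame of holder_mouth above 0.005 m), for 0.1 s.
At the end, for the whole second after the job is handed in: The robot is still holding the key (finger contact over 2 N) pressed home in the valve: ribs in the slots with the collar within 2.5 mm of the rim, key within 5 mm of the valve's axis and upright within 0.1 rad, spring disc down by more than 9 mm; the pedal is up (below 0.05 rad) (z of key_foot in the frame of valve_mouth below -0.0295 m and horizontal distance between key_foot and valve_mouth below 0.005 m and angle between key_foot's own z axis and vertical below 0.1 rad and value of joint valve_disc above 0.009 m and contact force between the fingers and key above 2 N and value of joint pedal below 0.05 rad); the arm keeps its last pose, push and grip.
It fails at once if a bystander (pipe ring, bottle, jar, cup, pot or screwdriver) is moved by more than 30 mm (distance of any of pvc_ring, nutrient, jar, cup, pot, screwdriver from where it was at the start of the episode above 0.03 m).
It also fails if it takes over 48 s, if anything falls off the work surface, if the arm or the gripper's body presses on something with over 40 N, if the wrist force passes 120 N, or if a joint passes its speed limit or range.

## Working session

There is one attempt and no reset: what is moved stays moved. The work goes in short steps, Python scripts to look and compute and a tool call to move; the robot and the scene stay as the last step left them, time stands still between calls to the robot, and variables do not carry over. Pictures are saved under pics/ and viewed, at most 10 in all, crops included, and the job is handed in when it is done.

Besides the shell and the picture viewer there is one more tool, called after "Call:" by a JSON object that holds its "method" and its "body", one argument or row to a line. apply_moves: Moves the arm, as the interface text tells. Shift numbers are shares of 0.025 m and turn numbers shares of 5 degrees, none past 1 either way. Its arguments: {"type":"object","properties":{"targets":{"type":"array"},"grip":{"type":"number"},"newtons":{"type":"number"}},"required":["targets"]}

```bash
mkdir -p pics
cat > h.py <<'E'
import numpy as np, cv2
from workcell import ctrl
from scipy.spatial.transform import Rotation as R
def snap(name,fn):
    f=ctrl.grab_frame(name); cv2.imwrite(f'pics/{fn}.png',f['img'][:,:,::-1])
    np.savez(f'{fn}.npz',**{k:np.array(v) for k,v in f.items()}); return f
def cam(fn):
    f=np.load(f'{fn}.npz'); a=f['attitude']
    M=R.from_euler('xyz',a).as_matrix() if a.shape==(3,) else (a if a.shape==(3,3) else None)
    return f['img'],f['mtx'],f['position'],M
def px(fn,u,v,z):
    _,K,p,M=cam(fn); d=M@np.linalg.solve(K,[u,v,1]); return p+d*(z-p[2])/d[2]
def proj(fn,P):
    _,K,p,M=cam(fn); q=K@(M.T@(np.array(P)-p)); return q[:2]/q[2]
def crop(fn,out,u0,v0,u1,v1,s):
    cv2.imwrite(f'pics/{out}.png',cv2.resize(cam(fn)[0][v0:v1,u0:u1,::-1],None,fx=s,fy=s,interpolation=cv2.INTER_CUBIC))
E
python3 - <<'E'
from h import *
for n in('scene','top'):
    f=snap(n,n+'0'); print(n,f['position'],f['attitude'],f['mtx'])
s=ctrl.observe(); print(s); print(ctrl.grip_point_offset)
E
```

```text
scene [0.99928999 0.4316381  0.76927228] [-2.39818085 -0.01714318  2.3677415 ] [[471.52402551   0.         318.72276918]
 [  0.         471.52402551 236.8328481 ]
 [  0.           0.           1.        ]]
top [ 0.35180714 -0.00338991  1.24760409] [-2.97369994  0.00814877 -1.56849655] [[483.37744222   0.         325.6113047 ]
 [  0.         483.37744222 243.14051554]
 [  0.           0.           1.        ]]
{'time': 0.1, 'joint_positions': array([ 1.15249145,  0.61584555, -0.01262857,  1.42474776,  0.00808538,
        1.1034203 , -0.04040338]), 'dq': array([ 0.00066615, -0.00144832,  0.00063581, -0.00444059, -0.00015561,
        0.00082214, -0.0001585 ]), 'joint_efforts': array([ 1.65124726e-03, -4.70380998e+01,  2.60355994e-01, -1.71570110e+01,
        1.00924968e-02,  5.89692558e-03,  1.07322194e-05]), 'tcp_pos': array([ 0.24796111, -0.60009103,  0.23023598]), 'tcp_rot': array([-3.13922130e+00,  1.06216612e-05,  3.91870305e-01]), 'contact_force': array([-0.33466585, -0.39448715, -0.7545145 ]), 'ft_torque': array([-0.01464298, -0.01067584,  0.01174753]), 'gripper_force': 0.0, 'opening': 0.08533434177638966}
0.0187
```

View pics/top0.png

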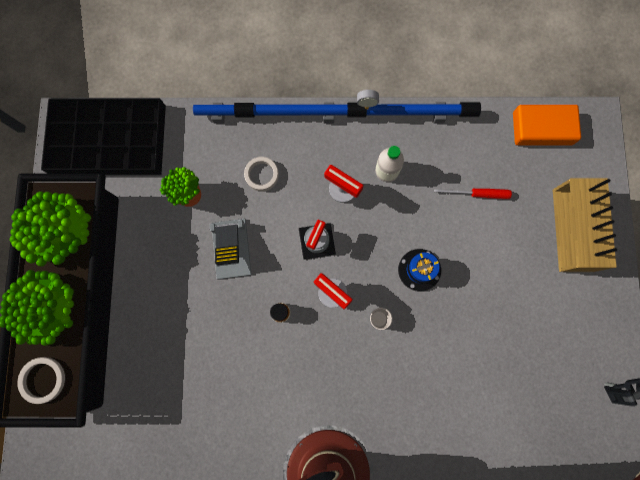

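View pics/scene0.png

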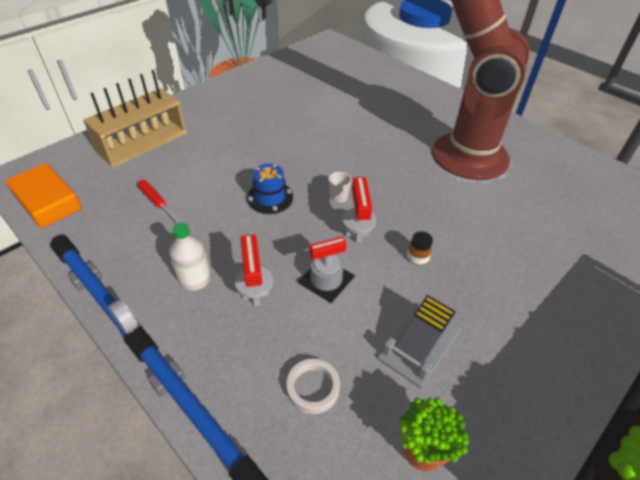

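Top view: three red-handled parts, at (316,235), (343,181) and (333,291). The one at (316,235) has the shortest bar and stands in the grey round holder on a black square plate, so it fits; the other two are larger. The pedal tread is at (227,254), the valve at (425,266). I'll confirm in a crop.

Run:
```python
from h import *
crop('top0','c1',200,150,460,340,3)
crop('scene0','c2',230,150,470,330,3.3)
```

```text
(no output)
```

View pics/c1.png

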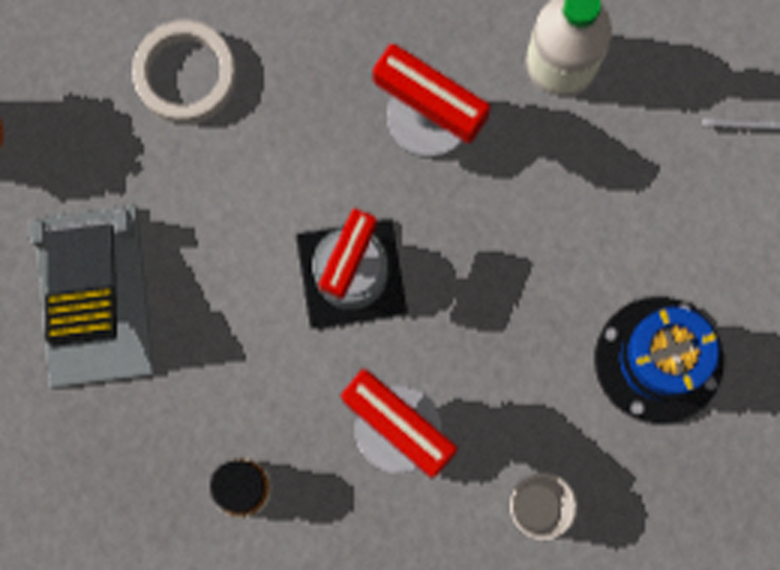

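The crop confirms it: the small key stands in the holder, bar ends at crop (360,215) and (332,293). Tread centre is at crop (81,315), valve ticks at (664,316), (709,338), (688,382), (641,360).

Run:
```python
from h import *
g=lambda u,v,z:px('top0',200+(u+.5)/3-.5,150+(v+.5)/3-.5,z)
np.set_printoptions(precision=4,suppress=True)
a,b=g(360,215,.112),g(332,293,.112); print('key',(a+b)/2,np.degrees(np.arctan2(*(a-b)[1::-1])),np.linalg.norm(a-b))
t=[g(*p,.074) for p in((48,294),(113,290),(115,336),(50,342))]; print('tread',np.mean(t,0)); d=t[0]+t[1]-t[2]-t[3]; print(np.degrees(np.arctan2(d[1],d[0])))
v=[g(*p,.08) for p in((664,316),(709,338),(688,382),(641,360))]; print('valve',np.mean(v,0)); 
for d in(v[0]-v[2],v[1]-v[3]): print(np.degrees(np.arctan2(d[1],d[0])),np.linalg.norm(d))
h=np.mean([g(*p,.002) for p in((297,236),(399,219),(407,315),(311,329))],0);print('holder',h)
for n,p in(('ring',(183,72,.022)),('big1',(432,92,.12)),('big2',(398,422,.12)),('jar',(239,487,.06)),('cup',(542,506,.055)),('bottle',(582,8,.15))): print(n,g(*p))
for P in((a+b)/2,np.mean(t,0),np.mean(v,0)): print(proj('scene0',P))
s=ctrl.observe();print(s['tcp_pos'],s['tcp_rot'],s['time'])
```

```text
key [0.5657 0.0317 0.112 ] -19.129073041879504 0.06695536657351153
tread [0.5214 0.2492 0.074 ]
4.505142779702881
valve [ 0.4937 -0.2343  0.08  ]
18.208095198202308 0.056520895981495706
-72.04627368466002 0.05832071116748632
holder [0.5681 0.0285 0.002 ]
ring [0.7453 0.1789 0.022 ]
big1 [ 0.697  -0.0371  0.12  ]
big2 [ 0.4315 -0.0097  0.12  ]
jar [0.3829 0.1191 0.06  ]
cup [ 0.3683 -0.1269  0.055 ]
bottle [ 0.7568 -0.1552  0.15  ]
[329.0221 242.9648]
[433.8576 311.4008]
[267.6521 172.552 ]
[ 0.248  -0.6001  0.2302] [-3.1392  0.      0.3919] 0.1
```

View pics/c2.png

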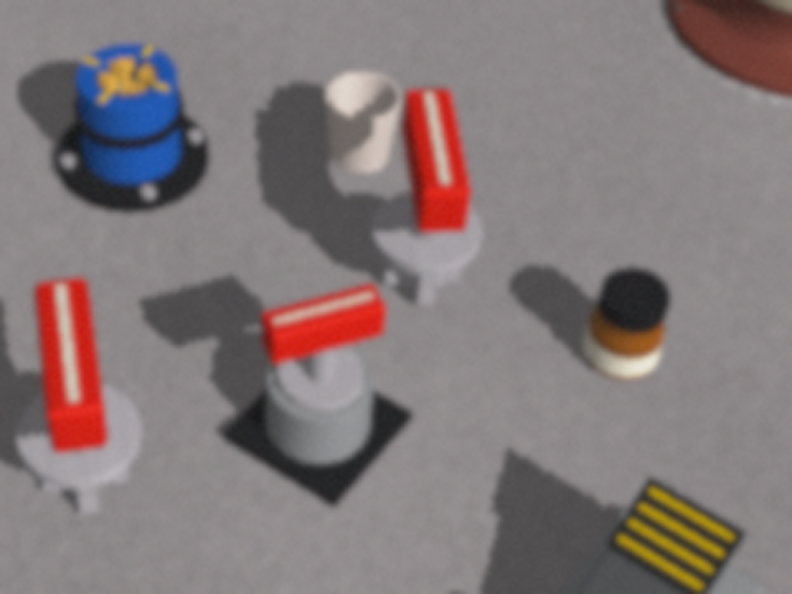

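Scene crop confirms: smallest key in the grey holder at crop (325,308), matching the projected position (329,243); valve matches too. Moving to the pedal with shut fingers.

Call:
{"method": "apply_moves", "body": {
  "targets": [
    [[0.6,-1,0],[0,0,0.9]],
    [[0.6,-1,0],[0,0,0.9]],
    [[0.6,-1,0],[0,0,0.9]],
    [[0.6,-1,0],[0,0,0.9]],
    [[0.6,-1,0],[0,0,0.9]],
    [[0.6,-1,0],[0,0,0]],
    [[0.6,-1,0],[0,0,0]],
    [[0.6,-1,0],[0,0,0]],
    [[0.6,-1,0],[0,0,0]],
    [[0.6,-1,0],[0,0,0]]
  ],
  "grip": 1,
  "newtons": 40
}}

```text
time: 1.1
tcp_pos: [0.3672, -0.3363, 0.231]
tcp_rot: [-3.141, 0.001, -0.001]
contact_force: [0.6, -0.7, -0.0]
opening: 0.0001
gripper_force: 0.0
```

Call:
{"method": "apply_moves", "body": {
  "targets": [
    [[0.3,-1,0],[0,0,0]],
    [[0.3,-1,0],[0,0,0]],
    [[0.3,-1,0],[0,0,0]],
    [[0.3,-1,0],[0,0,0]],
    [[0.3,-1,0],[0,0,0]],
    [[0.3,-1,0],[0,0,0]],
    [[0.3,-1,0],[0,0,0]],
    [[0.3,-1,0],[0,0,0]],
    [[0.3,-1,0],[0,0,0]],
    [[0.3,-1,0],[0,0,0]]
  ]
}}

```text
time: 2.1
tcp_pos: [0.442, -0.0866, 0.2311]
tcp_rot: [-3.141, 0.001, -0.001]
contact_force: [0.9, 0.0, 0.4]
opening: 0.0001
gripper_force: 0.0
```

Call:
{"method": "apply_moves", "body": {
  "targets": [
    [[0.3,-1,0],[0,0,0]],
    [[0.3,-1,0],[0,0,0]],
    [[0.3,-1,0],[0,0,0]],
    [[0.3,-1,0],[0,0,0]],
    [[0.3,-1,0],[0,0,0]],
    [[0.3,-1,0],[0,0,0]],
    [[0.3,-1,0],[0,0,0]],
    [[0.3,-1,0],[0,0,0]],
    [[0.3,-1,0],[0,0,0]],
    [[0.3,-1,0],[0,0,0]]
  ]
}}

```text
time: 3.1
tcp_pos: [0.5172, 0.1631, 0.2309]
tcp_rot: [3.141, 0.001, -0.001]
contact_force: [0.3, 0.6, 0.4]
opening: -0.0003
gripper_force: 0.0
```

Call:
{"method": "apply_moves", "body": {
  "targets": [
    [[0.05,-0.86,0.5],[0,0,0]],
    [[0.05,-0.86,0.5],[0,0,0]],
    [[0.05,-0.86,0.5],[0,0,0]],
    [[0.05,-0.86,0.5],[0,0,0]],
    [[0,0,1],[0,0,0]],
    [[0,0,1],[0,0,0]],
    [[0,0,1],[0,0,0]],
    [[0,0,0.8],[0,0,0]],
    [[0,0,0],[0,0,0]],
    [[0,0,0],[0,0,0]]
  ]
}}

```text
time: 4.1
tcp_pos: [0.5224, 0.2482, 0.0863]
tcp_rot: [3.141, 0.001, -0.001]
contact_force: [-0.1, 0.3, 0.3]
opening: -0.0002
gripper_force: 0.0
```

Call:
{"method": "apply_moves", "body": {
  "targets": [
    [[0,0,0.3],[0,0,0]],
    [[0,0,0.3],[0,0,0]],
    [[0,0,0.3],[0,0,0]],
    [[0,0,0.3],[0,0,0]],
    [[0,0,0.3],[0,0,0]],
    [[0,0,0.2],[0,0,0]],
    [[0,0,0],[0,0,0]],
    [[0,0,0],[0,0,0]],
    [[0,0,0],[0,0,0]],
    [[0,0,0],[0,0,0]]
  ]
}}

```text
time: 5.1
tcp_pos: [0.5203, 0.2482, 0.044]
tcp_rot: [3.141, 0.004, -0.0]
contact_force: [-4.8, -1.2, 8.9]
opening: 0.0001
gripper_force: 4.6
```

Call:
{"method": "apply_moves", "body": {
  "targets": [
    [[0,0,0.1],[0,0,0]],
    [[0,0,0.04],[0,0,0]],
    [[0,0,0],[0,0,0]],
    [[0,0,0],[0,0,0]],
    [[0,0,0],[0,0,0]],
    [[0,0,0],[0,0,0]],
    [[0,0,0],[0,0,0]],
    [[0,0,0],[0,0,0]],
    [[0,0,0],[0,0,0]],
    [[0,0,0],[0,0,0]]
  ]
}}

```text
time: 6.1
tcp_pos: [0.5203, 0.2482, 0.0434]
tcp_rot: [3.141, 0.003, -0.0]
contact_force: [-10.1, -3.4, 25.8]
opening: 0.0001
gripper_force: 13.2
```

Firmly on the stop (26 N). Lifting off.

Call:
{"method": "apply_moves", "body": {
  "targets": [
    [[0,0,-0.5],[0,0,0]],
    [[0,0,-1],[0,0,0]],
    [[0,0,-1],[0,0,0]],
    [[0,0,-1],[0,0,0]],
    [[0,0,-1],[0,0,0]],
    [[0,0,-1],[0,0,0]],
    [[0,0,-0.7],[0,0,0]],
    [[0,0,0],[0,0,0.8]],
    [[0,0,0],[0,0,0.8]],
    [[0,0,0],[0,0,0.8]]
  ]
}}

```text
time: 7.1
tcp_pos: [0.5229, 0.2481, 0.1949]
tcp_rot: [-3.141, -0.001, -0.213]
contact_force: [0.2, 0.2, 0.5]
opening: -0.0005
gripper_force: 0.0
```

Call:
{"method": "apply_moves", "body": {
  "targets": [
    [[0,0,0],[0,0,0.69]],
    [[0,0,0],[0,0,0.69]],
    [[0.556,0.95,0],[0,0,0]],
    [[0.556,0.95,0],[0,0,0]],
    [[0.556,0.95,0],[0,0,0]],
    [[0.556,0.95,0],[0,0,0]],
    [[0.556,0.95,0],[0,0,0]],
    [[0.556,0.95,0],[0,0,0]],
    [[0.556,0.95,0],[0,0,0]],
    [[0.556,0.95,0],[0,0,0]]
  ],
  "grip": 0
}}

```text
time: 8.1
tcp_pos: [0.5664, 0.031, 0.1946]
tcp_rot: [3.141, -0.001, -0.331]
contact_force: [0.5, -0.1, -0.7]
opening: 0.0853
gripper_force: 0.0
```

Run:
```python
from h import *
f=snap('wrist','w1');f=snap('scene','s1')
w=cam('w1')[0]; s=cam('s1')[0][270:400,340:480]
o=np.zeros((480,800,3),np.uint8); o[:,:500]=cv2.resize(w,(500,375))[0:1].repeat(480,0)*0
o[:375,:500]=cv2.resize(w,(500,375)); o[:279,500:]=cv2.resize(s,(300,279))
cv2.imwrite('pics/m1.png',o[:,:,::-1]); print(f['position'],ctrl.observe()['tcp_pos'])
print('wristcam',np.load('w1.npz')['position'])
```

```text
[0.99928999 0.4316381  0.76927228] [0.566902   0.02592359 0.19467545]
wristcam [0.64445159 0.00557035 0.33748384]
```

View pics/m1.png

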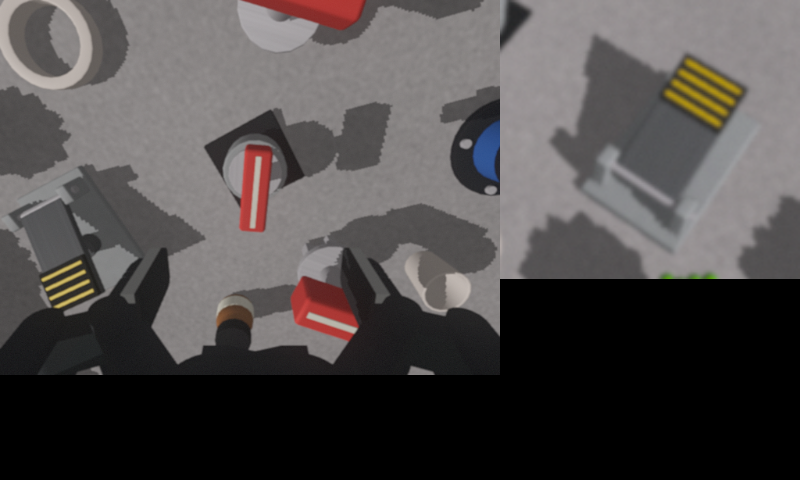

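Wrist view: key's white line runs from (259,156) to (255,216) in the composite (scale 1.28), between the fingers. Scene crop: pedal is up again.

Run:
```python
from h import *
a,b=px('w1',259*1.28,156*1.28,.112),px('w1',255*1.28,216*1.28,.112); d=a-b
print((a+b)/2,np.linalg.norm(d),np.degrees(np.arctan2(d[1],d[0])))
s=ctrl.observe(); e=(a+b)/2-s['tcp_pos']; print(s['tcp_pos'],R.from_euler('xyz',s['tcp_rot']).as_matrix().T@e/.025, s['tcp_rot'])
```

```text
[0.57283989 0.02845758 0.112     ] 0.04989114445792704 -22.460766236547393
[0.566902   0.02592359 0.19467545] [ 0.18190857 -0.18779132  3.30676566] [ 3.13762113e+00 -2.51210483e-03 -3.39428783e-01]
```

Call:
{"method": "apply_moves", "body": {
  "targets": [
    [[0.06,-0.15,0],[0,0,0.27]],
    [[0,0,0.6],[0,0,0]],
    [[0,0,0.6],[0,0,0]],
    [[0,0,0.6],[0,0,0]],
    [[0,0,0.6],[0,0,0]],
    [[0,0,0.6],[0,0,0]],
    [[0,0,0.6],[0,0,0]],
    [[0,0,0.6],[0,0,0]],
    [[0,0,0.39],[0,0,0]],
    [[0,0,0],[0,0,0]]
  ]
}}

```text
time: 9.2
tcp_pos: [0.5676, 0.0371, 0.0791]
tcp_rot: [3.141, 0.003, -0.353]
contact_force: [-0.8, 0.3, -0.3]
opening: 0.0854
gripper_force: 0.0
```

Call:
{"method": "apply_moves", "body": {
  "targets": [
    [[0,0,0],[0,0,0]],
    [[0,0,0],[0,0,0]],
    [[0,0,0],[0,0,0]],
    [[0,0,0],[0,0,0]],
    [[0,0,0],[0,0,0]],
    [[0,0,0],[0,0,0]],
    [[0,0,0],[0,0,0]],
    [[0,0,0],[0,0,0]],
    [[0,0,0],[0,0,0]],
    [[0,0,0],[0,0,0]]
  ],
  "grip": 1,
  "newtons": 60
}}

```text
time: 10.2
tcp_pos: [0.5684, 0.0338, 0.0809]
tcp_rot: [3.14, -0.0, -0.355]
contact_force: [-1.2, -4.8, 5.0]
opening: 0.0212
gripper_force: 59.8
```

Call:
{"method": "apply_moves", "body": {
  "targets": [
    [[0,0,-0.3],[0,0,0]],
    [[0,0,-0.5],[0,0,0]],
    [[0,0,-0.5],[0,0,0]],
    [[0,0,-0.5],[0,0,0]],
    [[0,0,-0.6],[0,0,0]],
    [[0,0,-0.8],[0,0,0]],
    [[0,0,-0.8],[0,0,0]],
    [[0,0,-0.4],[0,0,0]],
    [[0,0,0],[0,0,0]],
    [[0,0,0],[0,0,0]]
  ]
}}

```text
time: 11.2
tcp_pos: [0.5682, 0.0363, 0.1905]
tcp_rot: [-3.141, 0.001, -0.353]
contact_force: [0.0, -0.8, -2.2]
opening: 0.0214
gripper_force: 58.6
```

Call:
{"method": "apply_moves", "body": {
  "targets": [
    [[0,0,0],[0,0,-0.6]],
    [[0,0,0],[0,0,-0.8]],
    [[0,0,0],[0,0,-0.9]],
    [[0,0,0],[0,0,-0.9]],
    [[0,0,0],[0,0,-0.9]],
    [[0,0,0],[0,0,-0.9]],
    [[0,0,0],[0,0,-0.9]],
    [[0,0,0],[0,0,-0.9]],
    [[0,0,0],[0,0,-0.6]],
    [[0,0,0],[0,0,-0.26]]
  ]
}}

```text
time: 12.2
tcp_pos: [0.5677, 0.0356, 0.1893]
tcp_rot: [-3.14, 0.003, 0.315]
contact_force: [0.6, 0.1, -1.8]
opening: 0.0212
gripper_force: 58.6
```

Call:
{"method": "apply_moves", "body": {
  "targets": [
    [[-0.5,0.74,0],[0,0,0]],
    [[-0.66,1,0],[0,0,0]],
    [[-0.66,1,0],[0,0,0]],
    [[-0.66,1,0],[0,0,0]],
    [[-0.66,1,0],[0,0,0]],
    [[-0.66,1,0],[0,0,0]],
    [[-0.66,1,0],[0,0,0]],
    [[-0.66,1,0],[0,0,0]],
    [[-0.66,1,0],[0,0,0]],
    [[-0.42,0.62,0],[0,0,0]]
  ]
}}

```text
time: 13.2
tcp_pos: [0.4918, -0.2377, 0.1897]
tcp_rot: [-3.142, 0.002, 0.31]
contact_force: [0.6, 0.3, -0.6]
opening: 0.0213
gripper_force: 58.5
```

Run:
```python
from h import *
import time
ctrl.grab_frame('top');ctrl.grab_frame('top')
snap('wrist','w2');snap('scene','s2');snap('top','t2')
a=cam('w2')[0]; s=cam('s2')[0][90:240,200:350]; t=cam('t2')[0][200:320,360:480]
o=np.zeros((600,800,3),np.uint8); o[:338,:450]=cv2.resize(a,(450,338)); o[:350,450:]=cv2.resize(s,(350,350)); o[340:600,:260]=cv2.resize(t,(260,260))
cv2.imwrite('pics/m2.png',o[:,:,::-1]); s=ctrl.observe();print(s['tcp_pos'],np.degrees(s['tcp_rot']),s['time'])
```

```text
[ 0.4937071  -0.23336532  0.19011914] [-1.79891757e+02 -1.23439689e-02  1.80758642e+01] 13.45
```

View pics/m2.png

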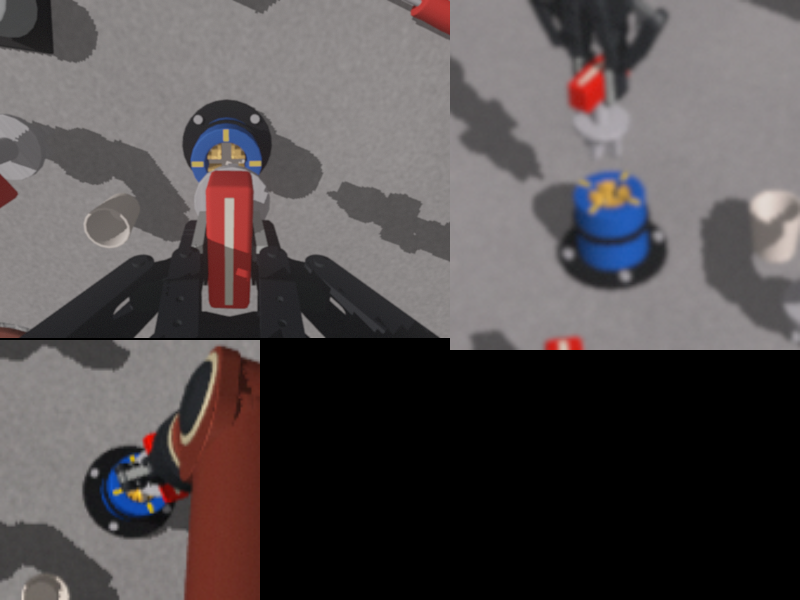

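Composite: wrist view shows the valve ticks at (198,163), (255,163), (226,135), collar spanning 194–271, white line about x=229–230, so the key looks slightly off sideways. Foot hangs above the valve in the scene view. Enlarging for the fine offset.

Run:
```python
from h import *
crop('w2','c3',255,175,405,300,4.8)
_,K,p,M=cam('w2'); print(p,K[0],M)
for P in([.4937,-.2343,.08],[.4937,-.2333,.166]): print(proj('w2',P))
```

```text
[ 0.57047278 -0.2122432   0.3322369 ] [385.93565728   0.         326.09161658] [[ 3.01959332e-01 -9.01860002e-01 -3.08980743e-01]
 [-9.53320714e-01 -2.85516099e-01 -9.82861809e-02]
 [ 4.21399107e-04  3.24236172e-01 -9.45976071e-01]]
[322.7920426  232.25844707]
[319.39023013 286.390652  ]
```

View pics/c3.png

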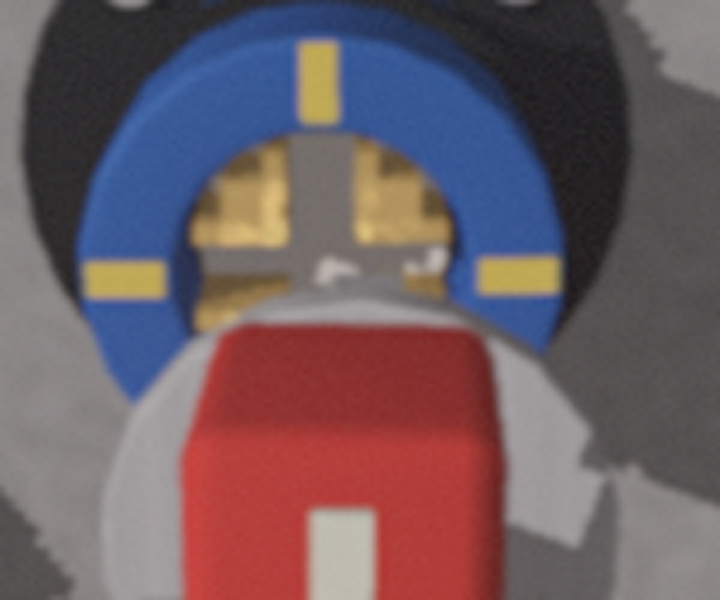

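Ticks at crop (124,280), (519,275), (319,82): valve centre ≈ (321.5,277.5); handle line x≈342, collar centre x≈360. The arm was still settling, so I'll lower a little, let it settle and measure again.

Call:
{"method": "apply_moves", "body": {
  "targets": [
    [[0,0,0.3],[0,0,0]],
    [[0,0,0.5],[0,0,0]],
    [[0,0,0.4],[0,0,0]],
    [[0,0,0.2],[0,0,0]],
    [[0,0,0],[0,0,0]],
    [[0,0,0],[0,0,0]],
    [[0,0,0],[0,0,0]],
    [[0,0,0],[0,0,0]],
    [[0,0,0],[0,0,0]],
    [[0,0,0],[0,0,0]]
  ]
}}

```text
time: 14.45
tcp_pos: [0.4935, -0.235, 0.1558]
tcp_rot: [3.141, -0.0, 0.314]
contact_force: [0.3, -0.1, -1.0]
opening: 0.0212
gripper_force: 58.8
```

Run:
```python
from h import *
np.set_printoptions(precision=4,suppress=True)
o=lambda:(lambda s:print(s['time'],s['tcp_pos'],s['tcp_rot']))(ctrl.observe())
o();snap('wrist','w3');o();snap('scene','s3');o()
_,K,p,M=cam('w3');s=ctrl.observe();T=R.from_euler('xyz',s['tcp_rot']).as_matrix()
print('cam in tool',T.T@(p-s['tcp_pos']));print(T.T@M)
a=cam('w3')[0][150:300,240:420]; b=cam('s3')[0][110:200,220:310]
o=np.zeros((600,800,3),np.uint8); o[:375,:450]=cv2.resize(a,(450,375),interpolation=cv2.INTER_CUBIC);o[:350,450:]=cv2.resize(b,(350,350),interpolation=cv2.INTER_CUBIC)
c=cam('w3')[0][280:440,240:420]; o[375:575,:225]=cv2.resize(c,(225,200))
cv2.imwrite('pics/m3.png',o[:,:,::-1])
```

```text
14.45 [ 0.4935 -0.235   0.1558] [ 3.1413 -0.0004  0.3141]
14.5 [ 0.4935 -0.235   0.1558] [ 3.1414 -0.0003  0.3141]
14.55 [ 0.4935 -0.235   0.1557] [ 3.1415 -0.0002  0.314 ]
cam in tool [ 0.0831 -0.0015 -0.1429]
[[-0.0002 -0.947  -0.3214]
 [ 1.     -0.0001 -0.0004]
 [ 0.0003 -0.3214  0.947 ]]
```

View pics/m3.png

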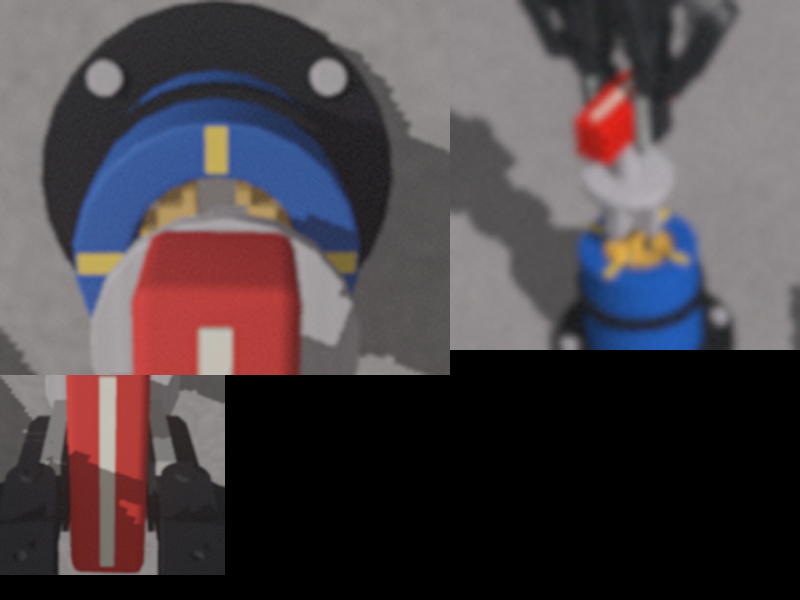

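Settled view (crop scale 2.5): rim centre x≈217, ticks at y=264; handle centre 216 with far top edge y=288, lower edge y=232; collar 90–358 (centre 224), its far edge y≈217. The key seems tilted ~2° about tool x. Checking in numbers.

Run:
```python
from h import *
np.set_printoptions(precision=4,suppress=True)
s=ctrl.observe();T=R.from_euler('xyz',s['tcp_rot']).as_matrix();t=s['tcp_pos']
q=lambda n,u,v,z:print(n,(T.T@(px('w3',u,v,z)-t))*1000)
h=t[2]+.0187
q('valve',326.9,255.6,.08); q('fartick',326.4,210,.08)
q('hfar top',326.4,265,h+.013); q('hnear top',325.8,436.5,h+.013); q('hfar bot',326.4,242.8,h-.013)
q('collar far(under)',329.6,236.8,h-.049);q('collar far(top)',329.6,236.8,h-.043); q('collarC',329.6,300,h-.043)
c=px('w3',326.9,255.6,.08)
for y in(0,.002): print('scene collar',proj('s3',c*[1,1,0]+[0,0,h-.046]+T@[0,y,0]),'rim',proj('s3',c))
```

```text
valve [-0.173  -1.053  75.6932]
fartick [28.2102 -1.358  75.699 ]
hfar top [ 37.6143  -1.4051 -31.6925]
hnear top [-30.3087  -1.6204 -31.7063]
hfar bot [35.9786 -1.3937 -5.6928]
collar far(under) [26.6088  0.1331 30.3054]
collar far(top) [28.5657  0.078  24.3058]
collarC [-3.497   0.1658 24.2993]
scene collar [266.597  155.2808] rim [267.9695 172.4626]
scene collar [265.819 155.007] rim [267.9695 172.4626]
```

The key hangs tilted ~2° in both directions; I'll turn the tool to bring it upright, centre the foot, then lower along the key's axis.

Call:
{"method": "apply_moves", "body": {
  "targets": [
    [[-0.025,-0.01,0],[0.17,0.18,0]],
    [[-0.02,-0.01,0],[0.17,0.18,0]],
    [[0,0,0],[0,0,0]],
    [[0,0,0],[0,0,0]],
    [[-0.005,0.005,0.16],[0,0,0]],
    [[-0.005,0.005,0.16],[0,0,0]],
    [[-0.005,0.005,0.16],[0,0,0]],
    [[-0.005,0.005,0.16],[0,0,0]],
    [[-0.005,0.005,0.16],[0,0,0]],
    [[0,0,0],[0,0,0]]
  ]
}}

```text
time: 15.55
tcp_pos: [0.491, -0.2355, 0.1352]
tcp_rot: [-3.112, -0.029, 0.313]
contact_force: [-1.7, -0.9, 0.5]
opening: 0.0212
gripper_force: 58.6
```

Call:
{"method": "apply_moves", "body": {
  "targets": [
    [[0,0,0.1],[0,0,0]],
    [[0,0,0.1],[0,0,0]],
    [[0,0,0.1],[0,0,0]],
    [[0,0,0],[0,0,0]],
    [[0,0,0],[0,0,0]],
    [[0,0,0],[0,0,0]],
    [[0,0,0],[0,0,0]],
    [[0,0,0],[0,0,0]],
    [[0,0,0],[0,0,0]],
    [[0,0,0],[0,0,0]]
  ]
}}

```text
time: 16.55
tcp_pos: [0.4913, -0.2346, 0.1275]
tcp_rot: [-3.111, -0.029, 0.314]
contact_force: [-5.2, -2.8, -5.1]
opening: 0.0212
gripper_force: 58.7
```

Call:
{"method": "apply_moves", "body": {
  "targets": [
    [[-0.04,0.005,0],[0,0,0]],
    [[0,0,0.08],[0,0,0]],
    [[0,0,0.08],[0,0,0]],
    [[0,0,0.08],[0,0,0]],
    [[0,0,0.08],[0,0,0]],
    [[0,0,0.08],[0,0,0]],
    [[0,0,0],[0,0,0]],
    [[0,0,0],[0,0,0]],
    [[0,0,0],[0,0,0]],
    [[0,0,0],[0,0,0]]
  ]
}}

```text
time: 17.55
tcp_pos: [0.4917, -0.235, 0.1195]
tcp_rot: [-3.113, -0.032, 0.313]
contact_force: [-6.7, -1.6, 3.9]
opening: 0.0216
gripper_force: 59.2
```

Call:
{"method": "apply_moves", "body": {
  "targets": [
    [[-0.04,0,0],[0,0,0]],
    [[-0.005,0,0.08],[0,0,0]],
    [[-0.005,0,0.08],[0,0,0]],
    [[-0.005,0,0.08],[0,0,0]],
    [[-0.005,0,0.08],[0,0,0]],
    [[0,0,0.06],[0,0,0]],
    [[0,0,0],[0,0,0]],
    [[0,0,0],[0,0,0]],
    [[0,0,0],[0,0,0]],
    [[0,0,0],[0,0,0]]
  ]
}}

```text
time: 18.55
tcp_pos: [0.4916, -0.235, 0.1106]
tcp_rot: [-3.114, -0.034, 0.313]
contact_force: [-5.4, -1.2, 7.4]
opening: 0.0211
gripper_force: 59.8
```

Call:
{"method": "apply_moves", "body": {
  "targets": [
    [[-0.02,0,0],[0,0,0]],
    [[0,0,0.04],[0,0,0]],
    [[0,0,0.04],[0,0,0]],
    [[0,0,0.04],[0,0,0]],
    [[0,0,0],[0,0,0]],
    [[0,0,0],[0,0,0]],
    [[0,0,0],[0,0,0]],
    [[0,0,0],[0,0,0]],
    [[0,0,0],[0,0,0]],
    [[0,0,0],[0,0,0]]
  ]
}}

```text
time: 19.55
tcp_pos: [0.4922, -0.2352, 0.1103]
tcp_rot: [-3.116, -0.036, 0.313]
contact_force: [-8.3, 0.5, 21.8]
opening: 0.0209
gripper_force: 61.6
```

Run:
```python
from h import *
snap('wrist','w4');snap('scene','s4')
a=cam('w4')[0]; b=cam('s4')[0][120:220,220:320]
o=np.zeros((400,800,3),np.uint8); o[:300,:400]=cv2.resize(a,(400,300));o[:,400:]=cv2.resize(b,(400,400),interpolation=cv2.INTER_CUBIC)
cv2.imwrite('pics/m4.png',o[:,:,::-1])
```

```text
(no output)
```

View pics/m4.png

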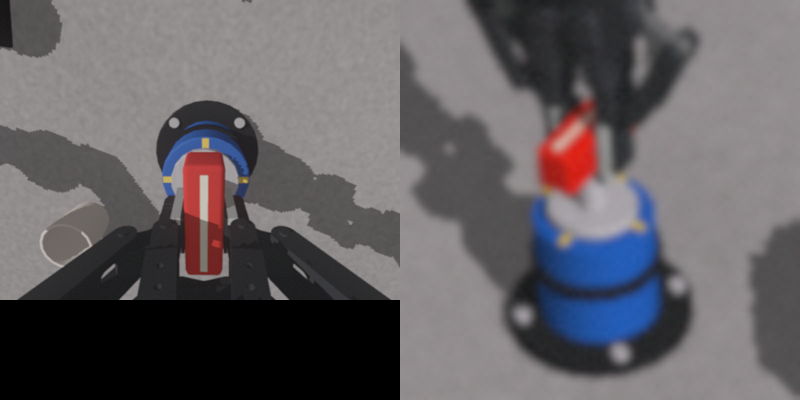

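The collar sits flush on the rim in the scene crop at (597,205), centred in the ticks. The force jumped from 7 to 22 N at the expected height of 0.110 m, so the key is home. Handing in.

```bash
python3 -c "
from workcell import ctrl
s=ctrl.observe();print(s['tcp_pos'],s['contact_force'],s['gripper_force']);print(ctrl.sign_off())"
```

```text
[ 0.49224094 -0.23515648  0.11030366] [-8.83666728  0.74525315 21.37435086] 61.60008430480957
the job is handed in; nothing more can be done
None
```

The job is handed in at about 20 s of the 48 s allowed: I pressed the pedal to its stop and it came back up, then lifted the smallest key from its holder, and the arm still holds it pressed home in the valve (about 22 N down, 60 N grip). The hand-in gave no verdict.

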